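# Count fence insulators on the counting scale

## Task

Wake the counting scale with the green key and then zero it with the empty pan by pressing the blue key. Next, tip all four white insulators from the clear tray with the orange handle into the scale's pan from just above it, without touching them, and set the empty tray back upright on the bench. Finish by pressing the yellow count key; press each key well down and one at a time, never press the red one, and leave everything else on the bench where it is.

Things in the scene. Friction and masses are not known exactly. Their poses are not given: they have to be found in the camera images.
- scale: bench counting scale: grey base with a deep square open steel pan fixed on top, 230 x 230 mm outside, walls 5 mm thick and 71 mm deep outside, pan rim 115 mm above the bench. It is fixed to the bench. Origin: centre of the underside; x and y run along the pan's sides, z up. It may stand to the robot's left or right; the tray is on the other side
- pan (a point): centre of the pan's inner floor, 49 mm above the bench (the rim is 66 mm higher); the inside is 220 x 220 mm; axes as the scale's
- tray: loose clear plastic tray, 0.25 kg, holding the insulators in two rows; 112 (x) x 140 (y) mm outside, floor and walls 4 mm thick, walls 52 mm high on three sides. Its mouth, -x, has only an orange lip: tip it by lowering -x; the insulators roll out over the lip at about 40 to 45 degrees of tilt. Origin: centre of the underside, z up. At the start the mouth faces roughly the robot
- tray_handle (a point): centre of the tray's straight handle bar, 115 mm above the tray's underside, above its middle. The bar runs along the tray's y, 16 mm wide (x), 20 mm high, 140 mm free between two uprights 18 mm wide that stand against the outsides of the side walls. Axes as the tray's
- tray_lip (a point): middle of the top outer edge of the tray's lip: 56 mm towards -x from the tray's middle and 9 mm above its underside. Axes as the tray's
- insulator1: white ceramic bobbin-shaped fence insulator, one of four alike in the tray, 60 mm long, 46 mm across its two flanges, waist 30 mm across, 55 to 115 g. Origin: its centre; y is its axis, along which it lies; it rolls easily
- insulator2: white ceramic bobbin-shaped fence insulator, one of four alike in the tray, 60 mm long, 46 mm across its two flanges, waist 30 mm across, 55 to 115 g. Origin: its centre; y is its axis, along which it lies; it rolls easily
- insulator3: white ceramic bobbin-shaped fence insulator, one of four alike in the tray, 60 mm long, 46 mm across its two flanges, waist 30 mm across, 55 to 115 g. Origin: its centre; y is its axis, along which it lies; it rolls easily
- insulator4: white ceramic bobbin-shaped fence insulator, one of four alike in the tray, 60 mm long, 46 mm across its two flanges, waist 30 mm across, 55 to 115 g. Origin: its centre; y is its axis, along which it lies; it rolls easily
- keypad: the scale's flat grey keypad, 110 (x) x 220 (y) x 35 mm high, fixed to the bench, with a row of four round coloured spring keys along y, 50 mm apart, and a dark display strip (look only) on its +x half. Origin: centre of the underside. The order of the colours in the row varies
- key_green (a joint): travel of the green key, the ON key: 0 up, 0.008 m fully down; it starts to move at 1.5 N, is fully down at 5 N and springs back up when let go
- key_green_top (a point): centre of the top of the green key's round cap (32 mm across, pressed straight down); moves with the key; about 59 mm above the bench when up
- key_blue (a joint): travel of the blue key, the ZERO key: 0 up, 0.008 m fully down; it starts to move at 1.5 N, is fully down at 5 N and springs back up when let go
- key_blue_top (a point): centre of the top of the blue key's round cap (32 mm across, pressed straight down); moves with the key; about 59 mm above the bench when up
- key_yellow (a joint): travel of the yellow key, the COUNT key: 0 up, 0.008 m fully down; it starts to move at 1.5 N, is fully down at 5 N and springs back up when let go
- key_yellow_top (a point): centre of the top of the yellow key's round cap (32 mm across, pressed straight down); moves with the key; about 59 mm above the bench when up
- key_red (a joint): travel of the red key, the CLEAR key, not to be pressed: 0 up, 0.008 m fully down; it starts to move at 1.5 N, is fully down at 5 N and springs back up when let go
- key_red_top (a point): centre of the top of the red key's round cap (32 mm across, pressed straight down); moves with the key; about 59 mm above the bench when up
- tin: full tin of fencing staples, 90 mm across, about 75 mm high; bystander, leave alone. Origin: on the underside, at the middle
- pliers: pliers with blue grips lying flat, about 190 mm long, 60 mm wide, 14 mm thick; x points to the jaws; bystander, leave alone. Origin: between the jaws and the grips, on the underside
- mallet: small rubber mallet lying down, about 270 mm long, head 56 mm thick and 90 mm wide at +x; bystander, leave alone. Origin: on the underside, at the middle
- mug: blue mug, 80 mm across, 95 mm high, handle at +y; bystander, leave alone. Origin: on the underside, at the middle
Mind the look-alikes: they are no part of the job. Of the things shaped like the tray, the clear one is meant. What is shaped like the insulator2 but purple is not meant.

How it is judged (in metres and radians):
On the way, in this order (a step that is already met when the one before it is completed fails the run):
1. the green key is pressed well down (over 5.5 mm) (value of joint key_green above 0.0055 m), for 0.05 s.
2. then the blue key is pressed well down (over 5.5 mm) (value of joint key_blue above 0.0055 m), for 0.05 s.
3. then all four insulators are in the pan (x of insulator1 in the frame of pan between -0.11 and 0.11 m and y of insulator1 in the frame of pan between -0.11 and 0.11 m and z of insulator1 in the frame of pan between 0.005 and 0.085 m and x of insulator2 in the frame of pan between -0.11 and 0.11 m and y of insulator2 in the frame of pan between -0.11 and 0.11 m and z of insulator2 in the frame of pan between 0.005 and 0.085 m and x of insulator3 in the frame of pan between -0.11 and 0.11 m and y of insulator3 in the frame of pan between -0.11 and 0.11 m and z of insulator3 in the frame of pan between 0.005 and 0.085 m and x of insulator4 in the frame of pan between -0.11 and 0.11 m and y of insulator4 in the frame of pan between -0.11 and 0.11 m and z of insulator4 in the frame of pan between 0.005 and 0.085 m), for 0.2 s.
4. then, the tray standing upright on the bench, the yellow key is pressed well down (over 5.5 mm) (value of joint key_yellow above 0.0055 m and height (world z) of tray below 0.008 m and angle between tray's own z axis and vertical below 0.08 rad), for 0.05 s.
At the end, for the whole second after the job is handed in: All four insulators lie at rest in the scale's pan (centres inside its walls and less than 85 mm above its floor), the tray stands at rest on the bench (underside less than 8 mm above it, tilt under 0.08 rad), and all keys are up (under 2 mm) (all of step 3 and height (world z) of tray below 0.008 m and angle between tray's own z axis and vertical below 0.08 rad and linear speed of tray below 0.02 m/s and linear speed of each of insulator1, insulator2, insulator3, insulator4 below 0.03 m/s and value of joint each of key_green, key_blue, key_yellow, key_red below 0.002 m); the robot touches nothing.
It fails at once if the red key is pressed, or two keys are down at once (over 3 mm) (value of joint key_red above 0.003 m or value of joint each of key_green, key_blue above 0.003 m or value of joint each of key_green, key_yellow above 0.003 m or value of joint each of key_green, key_red above 0.003 m or value of joint each of key_blue, key_yellow above 0.003 m or value of joint each of key_blue, key_red above 0.003 m or value of joint each of key_yellow, key_red above 0.003 m).
It fails at once if the blue key is pressed with an insulator in the pan, or the yellow key before all four are in it (over 3 mm) ((value of joint key_blue above 0.003 m and ((x of insulator1 in the frame of pan between -0.11 and 0.11 m and y of insulator1 in the frame of pan between -0.11 and 0.11 m and z of insulator1 in the frame of pan between 0.005 and 0.085 m) or (x of insulator2 in the frame of pan between -0.11 and 0.11 m and y of insulator2 in the frame of pan between -0.11 and 0.11 m and z of insulator2 in the frame of pan between 0.005 and 0.085 m) or (x of insulator3 in the frame of pan between -0.11 and 0.11 m and y of insulator3 in the frame of pan between -0.11 and 0.11 m and z of insulator3 in the frame of pan between 0.005 and 0.085 m) or (x of insulator4 in the frame of pan between -0.11 and 0.11 m and y of insulator4 in the frame of pan between -0.11 and 0.11 m and z of insulator4 in the frame of pan between 0.005 and 0.085 m))) or (value of joint key_yellow above 0.003 m and not ((x of insulator1 in the frame of pan between -0.11 and 0.11 m and y of insulator1 in the frame of pan between -0.11 and 0.11 m and z of insulator1 in the frame of pan between 0.005 and 0.085 m) and (x of insulator2 in the frame of pan between -0.11 and 0.11 m and y of insulator2 in the frame of pan between -0.11 and 0.11 m and z of insulator2 in the frame of pan between 0.005 and 0.085 m) and (x of insulator3 in the frame of pan between -0.11 and 0.11 m and y of insulator3 in the frame of pan between -0.11 and 0.11 m and z of insulator3 in the frame of pan between 0.005 and 0.085 m) and (x of insulator4 in the frame of pan between -0.11 and 0.11 m and y of insulator4 in the frame of pan between -0.11 and 0.11 m and z of insulator4 in the frame of pan between 0.005 and 0.085 m)))).
It fails at once if an insulator is touched by the fingers (over 1 N) (contact force between the fingers and insulator1 above 1 N or contact force between the fingers and insulator2 above 1 N or contact force between the fingers and insulator3 above 1 N or contact force between the fingers and insulator4 above 1 N).
It fails at once if an insulator falls from a height (faster than 1.9 m/s, some 0.18 m) (linear speed of any of insulator1, insulator2, insulator3, insulator4 above 1.9 m/s).
It fails at once if a bystander is moved by more than 30 mm (distance of any of tin, pliers, mallet, mug from where it was at the start of the episode above 0.03 m).
It also fails if it takes over 72 s, if anything falls off the work surface, if the arm or the gripper's body presses on something with over 40 N, if the wrist force passes 120 N, or if a joint passes its speed limit or range.

## Robot

A 6-joint arm with a two-finger parallel gripper is mounted at the origin on the work surface. World frame = base frame: x ahead of the robot, y to its left, z up, the work surface at z = 0. Lengths are in mm, angles in rad, forces in N, time in s.
With the tool pointing down it reaches from about 350 to 975 mm from the base axis. Payload 7.1 kg.
Tool frame: the origin (TCP) lies at the very end of the fingers, on their centre line; the grasp point (between the pads) lies 19 mm behind it (ctrl.pinch_z is the distance from the TCP to the grasp point, in mm); z points along the fingers, y is the direction in which the jaws open and shut (so a half turn about z gives the same grasp; the last joint's range is limited). The gripper opens to 88 mm and grips with 3 to 60 N. Pads are 20 mm wide; open, the fingers measure 115 mm over their backs; the gripper's body (75 mm by 178 mm) begins 61 mm behind the grasp point.
Start: joints at [-1.345, 0.423, 1.63, -0, 1.089, -0.019], TCP at [151.496, -606.345, 222.675] pointing down, gripper open.
Joint ranges: [-3, 3], [-0.9, 2.11], [0.09, 2.58], [-1.31, 4.45], [0.11, 2.69], [-2.54, 2.54]. Speed limits (rad/s): [2.39, 2.39, 3.01, 3.14, 3.14, 3.14].

## Interface

Orientations are given as a rotation vector (axis times angle).
In Python, from workcell import ctrl gives the robot as it stands.
- The arm moves only by the shell command python3 -m inch 'ROWS' [OPENING]. ROWS is JSON, a list of rows, each an object with "xyz": the shift along the tool's x, y, z in cm, a list of three; "spin": the turn about the tool's z in degrees. A call has 1 to 20 rows; each row is the pose to reach, as a shift and turn from the pose measured when the call began, along the tool's axes at that moment; what a row does not reach only later rows make up. A row lasts 1/10 s, in which the tool goes at most 50 mm and 8.59 degrees, less where a joint would pass 70% of its speed; a pose out of reach is approached as far as the arm can. A call with a gripper value outside its range is refused whole. OPENING is the closure, from 0 (fully open) to 1 (shut), set as the call begins (- or left out, the last holds). The fingers move at their own pace and stop on an object; the grip force is fixed at half the most. Time passes only in rows, so rows that repeat a pose let the fingers close. It gives the time, the measured TCP pose, the force and the opening at its end, in the units of the state.
- ctrl.get_obs(): the state, without advancing time (a new reading comes with each control period).
- ctrl.get_image(name): name is "side" or "top" or "wrist"; returns the picture (420x560x3 uint8, red, green, blue); there is no depth.
- ctrl.camera_info(name): a dict with "camera_matrix" (3x3 intrinsics, pixels), "R" (3x3) and "t" (3): a world point X has camera coordinates R X + t; the wrist camera has in their place "hand_eye" (4x4, takes a point from camera to tool coordinates, whose origin is the TCP and whose axes are the flange's). Camera axes: x right, y down, z forward; pixel columns grow to the right and rows downward; lengths in mm; the calibration is good to about 2 mm. A picture is of the moment at which its call begins: read the wrist's pose just before it. camera_info takes no time and is no camera call.
- ctrl.close_job(): hands the job in, once; it reports no verdict.
The state is a dict: "t": time; "qpos": joint angles; "qvel": joint speeds; "joint_torque": joint torques, N m; "ee_pos": TCP position; "orientation": TCP orientation; "ft_force": force on the tool from outside, world axes, zero at the start; "moment": the same for the moment, N m; "width": finger opening in mm.
Only numpy, scipy, OpenCV 4.12 (cv2) and the standard library are available. Lean on these libraries where they do the work, as an engineer would, in place of code of your own. Each camera call takes 0.05 s, during which the arm holds its last target. There are 200 camera calls.

## Working session

There is one attempt and no reset: what is moved stays moved. The work goes in short steps, Python scripts to look and compute and a shell command to move; the robot and the scene stay as the last step left them, time stands still between calls to the robot, and variables do not carry over. Pictures are saved under pics/ and viewed, about 8 in all and at most 12, crops included, and the job is handed in when it is done.

```bash
ls; mkdir -p pics; python3 - <<'E'
from workcell import ctrl
import cv2,numpy as np
np.set_printoptions(suppress=True,precision=4)
a=[]
for n in("top","side"):
    im=ctrl.get_image(n); cv2.imwrite(f"pics/{n}0.png",im[...,::-1]); print(n,ctrl.camera_info(n))
print(ctrl.camera_info("wrist"),ctrl.get_obs())
E
```

```text
pics
top {'camera_matrix': array([[430.2304,   0.    , 281.398 ],
       [  0.    , 430.2304, 204.9547],
       [  0.    ,   0.    ,   1.    ]]), 'R': array([[-0.0275, -0.9993, -0.0248],
       [-0.9983,  0.0287, -0.0507],
       [ 0.0513,  0.0233, -0.9984]]), 't': array([ -31.942 ,  531.4224, 1194.1664])}
side {'camera_matrix': array([[471.671 ,   0.    , 279.7259],
       [  0.    , 471.671 , 213.4989],
       [  0.    ,   0.    ,   1.    ]]), 'R': array([[-0.8828, -0.4696, -0.0031],
       [-0.344 ,  0.6511, -0.6765],
       [ 0.3197, -0.5962, -0.7364]]), 't': array([ 461.3808,  288.0319, 1241.886 ])}
{'camera_matrix': array([[334.5407,   0.    , 280.3999],
       [  0.    , 334.5407, 204.1866],
       [  0.    ,   0.    ,   1.    ]]), 'hand_eye': array([[  -0.0007,   -0.9602,   -0.2793,   76.0529],
       [   1.    ,   -0.0004,   -0.0011,   -1.132 ],
       [   0.0009,   -0.2793,    0.9602, -162.0209],
       [   0.    ,    0.    ,    0.    ,    1.    ]])} {'t': 0.1, 'qpos': array([-1.345 ,  0.4237,  1.6306, -0.    ,  1.0886, -0.019 ]), 'qvel': array([ 0.0003, -0.0013, -0.0024,  0.0019,  0.0012, -0.0002]), 'joint_torque': array([  0.0011, -54.5611, -27.4326,   0.0645,   0.0188,  -0.    ]), 'ee_pos': array([ 151.3767, -605.8881,  221.9985]), 'orientation': array([-3.1168, -0.3834,  0.0002]), 'ft_force': array([-0.6188,  1.1144, -0.4779]), 'moment': array([0.0139, 0.0103, 0.0311]), 'width': 87.70156858237443}
```

View pics/top0.png

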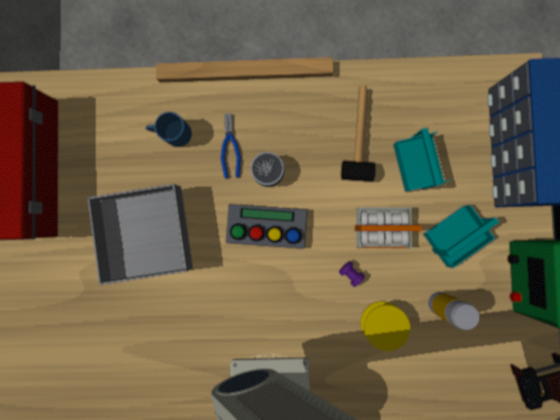

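View pics/side0.png

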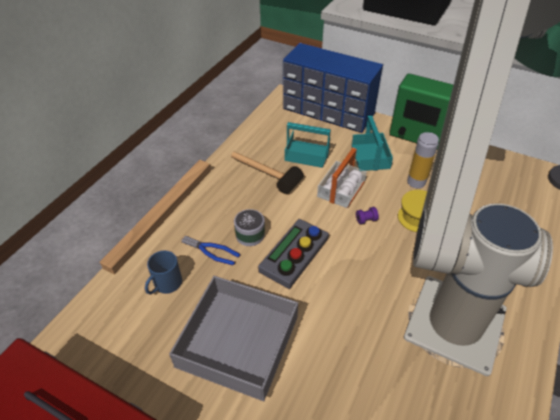

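The top view shows four tray-shaped things. The clear tray with the orange handle is at about (388,228), with four white bobbins in it. The teal look-alikes are at (420,162) and (461,236), and the third candidate is the grey scale pan at (140,233), on the robot's left. The purple bobbin at (352,273) is the decoy. The keys at about row 233 run green 238, red 256, yellow 275, blue 293. The clear tray fits the description. Next I'll measure the points and enlarge the crop to confirm it.

```bash
cat > h.py <<'E'
import numpy as np,cv2
from workcell import ctrl
from scipy.spatial.transform import Rotation as Ro
np.set_printoptions(suppress=True,precision=2)
def ray(name,px,z,T=None):
    c=ctrl.camera_info(name);K=c["camera_matrix"]
    d=np.linalg.inv(K)@[px[0],px[1],1]
    if name=="wrist":
        H=T@c["hand_eye"];o=H[:3,3];d=H[:3,:3]@d
    else:
        o=-c["R"].T@c["t"];d=c["R"].T@d
    return o+d*(z-o[2])/d[2]
def pose():
    o=ctrl.get_obs();T=np.eye(4);T[:3,:3]=Ro.from_rotvec(o["orientation"]).as_matrix();T[:3,3]=o["ee_pos"];return T
def blobs(im,lo,hi,amin=30):
    h=cv2.cvtColor(im,cv2.COLOR_RGB2HSV);m=cv2.inRange(h,np.array(lo),np.array(hi))
    cs,_=cv2.findContours(m,cv2.RETR_EXTERNAL,cv2.CHAIN_APPROX_NONE)
    return [c for c in cs if cv2.contourArea(c)>amin]
def toolshift(target,T):  # cm in tool axes
    return T[:3,:3].T@(np.array(target)-T[:3,3])/10
E
python3 - <<'E'
from h import *
im=cv2.imread("pics/top0.png")[...,::-1].copy()
sub=im.copy(); sub[:,:215]=0; sub[:,430:]=0; sub[:190]=0; sub[260:]=0
for n,lo,hi in [("green",(45,120,60),(75,255,255)),("red",(0,150,90),(5,255,255)),("yellow",(20,150,120),(32,255,255)),("blue",(105,150,80),(125,255,255)),("orange",(5,150,100),(16,255,255))]:
    for c in blobs(sub,lo,hi):
        (u,v),(w,h),a=r=cv2.minAreaRect(c)
        print(n,(u,v),w,h,a,cv2.contourArea(c),ray("top",(u,v),115 if n=="orange" else 59), [ray("top",p,125 if n=="orange" else 59)[:2] for p in cv2.boxPoints(r)] if n=="orange" else "")
crop=lambda b,s:cv2.resize(im[b[1]:b[3],b[0]:b[2]],None,fx=s,fy=s,interpolation=cv2.INTER_CUBIC)
a=crop((80,175,205,295),3.2);b=crop((220,190,430,260),3)
a=cv2.resize(a,(400,384));out=np.zeros((600,640,3),np.uint8);out[:384,:400]=a;out[390:600,:630]=b
cv2.imwrite("pics/crop1.png",out[...,::-1])
E
```

```text
green (237.0, 231.5) 11.0 10.0 90.0 90.5 [459.72  73.78  59.  ] 
green (266.5888671875, 214.25633239746094) 49.231712341308594 7.409693241119385 4.085616588592529 309.0 [503.98  -7.3   59.  ] 
red (255.25003051757812, 232.75003051757812) 11.31370735168457 10.60660171508789 45.0 92.5 [455.02  24.56  59.  ] 
yellow (274.0000305175781, 234.00003051757812) 9.899494171142578 9.899494171142578 45.0 79.0 [450.29 -25.89  59.  ] 
blue (292.25, 235.25) 10.60660171508789 11.31370735168457 45.0 92.5 [445.61 -74.87  59.  ] 
orange (388.0, 227.5) 7.0 66.0 90.0 325.5 [ 459.81 -319.09  115.  ] [array([ 470.99, -234.29]), array([ 466.41, -399.86]), array([ 448.82, -399.09]), array([ 453.33, -233.65])]
```

View pics/crop1.png

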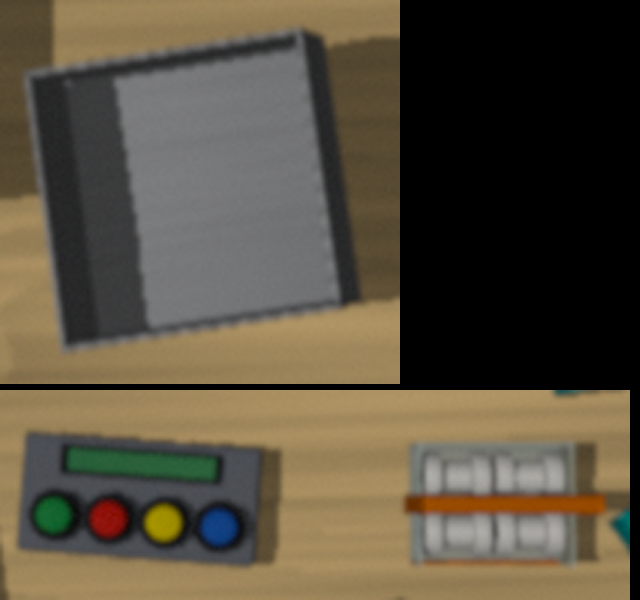

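The crop confirms it: the clear tray has an orange bar, four white bobbins and its orange lip at the bottom (facing the robot). The key order from the left is green, red, yellow, blue. The pan rim corners in crop pixels are TL (27,73), TR (300,30), BL (67,348), BR (342,303).

```bash
python3 - <<'E'
from h import *
P=[ray("top",(80+x/3.2,175+y/3.2),115)[:2] for x,y in [(27,73),(300,30),(342,303),(67,348)]]
P=np.array(P);print(P,P.mean(0),[np.linalg.norm(P[i]-P[i-1]) for i in range(4)],[np.degrees(np.arctan2(*(P[i]-P[i-1])[::-1])) for i in range(4)])
T=pose();print(T)
print("hover green",toolshift([460,74,75],T))
E
```

```text
[[558.09 451.85]
 [586.47 228.18]
 [365.97 197.56]
 [335.6  420.35]] [461.53 324.49] [np.float64(224.70307042307766), np.float64(225.47162793026365), np.float64(222.6140514765374), np.float64(224.84656241289952)] [np.float64(8.059859835973457), np.float64(-82.76865404242133), np.float64(-172.09573495807408), np.float64(97.76160682128247)]
[[   0.97    0.24   -0.    151.38]
 [   0.24   -0.97    0.   -605.89]
 [   0.     -0.     -1.    222.  ]
 [   0.      0.      0.      1.  ]]
hover green [ 46.42 -58.46  14.78]
```

```bash
python3 -m inch '[{"xyz":[46.4,-58.5,0],"spin":-71},{"xyz":[46.4,-58.5,0],"spin":-71},{"xyz":[46.4,-58.5,0],"spin":-71},{"xyz":[46.4,-58.5,0],"spin":-71},{"xyz":[46.4,-58.5,0],"spin":-71},{"xyz":[46.4,-58.5,0],"spin":-71},{"xyz":[46.4,-58.5,0],"spin":-71},{"xyz":[46.4,-58.5,0],"spin":-71},{"xyz":[46.4,-58.5,0],"spin":-71},{"xyz":[46.4,-58.5,0],"spin":-71},{"xyz":[46.4,-58.5,0],"spin":-71},{"xyz":[46.4,-58.5,0],"spin":-71},{"xyz":[46.4,-58.5,0],"spin":-71},{"xyz":[46.4,-58.5,0],"spin":-71},{"xyz":[46.4,-58.5,6],"spin":-71},{"xyz":[46.4,-58.5,10],"spin":-71},{"xyz":[46.4,-58.5,13],"spin":-71},{"xyz":[46.4,-58.5,13],"spin":-71},{"xyz":[46.4,-58.5,13],"spin":-71},{"xyz":[46.4,-58.5,13],"spin":-71}]' 1
python3 -c "
from h import *
T=pose();print(T,ctrl.get_obs()['qpos']);print(toolshift([460,74,59],T),toolshift([446,-75,59],T))"
```

```text
t: 2.1
ee_pos: [461.0, 74.1, 94.8]
orientation: [2.316, 2.122, 0.005]
ft_force: [-0.4, -0.6, 0.1]
width: 0.4
[[  0.09   1.     0.   461.02]
 [  1.    -0.09   0.    74.1 ]
 [  0.     0.    -1.    94.76]
 [  0.     0.     0.     1.  ]] [0.13 0.4  2.06 0.   0.68 0.22]
[-0.03 -0.11  3.58] [-14.99  -0.2    3.55]
```

```bash
python3 -m inch '[{"xyz":[0,-0.1,2.5],"spin":0},{"xyz":[0,-0.1,3.5],"spin":0},{"xyz":[0,-0.1,4],"spin":0},{"xyz":[0,-0.1,4.35],"spin":0},{"xyz":[0,-0.1,4.4],"spin":0},{"xyz":[0,-0.1,4.4],"spin":0},{"xyz":[0,-0.1,4.4],"spin":0}]'
```

```text
t: 2.8
ee_pos: [460.8, 74.2, 51.3]
orientation: [2.315, 2.121, 0.007]
ft_force: [0.4, -3.7, 6.0]
width: 0.4
```

```bash
python3 -m inch '[{"xyz":[0,0,-1.5],"spin":0},{"xyz":[0,0,-3.5],"spin":0},{"xyz":[-3,0,-4],"spin":0},{"xyz":[-7,0,-4],"spin":0},{"xyz":[-11,-0.1,-4],"spin":0},{"xyz":[-14,-0.1,-4],"spin":0},{"xyz":[-15,-0.1,-4],"spin":0},{"xyz":[-15,-0.1,-4],"spin":0},{"xyz":[-15,-0.1,-2],"spin":0},{"xyz":[-15,-0.1,-1],"spin":0},{"xyz":[-15,-0.1,-0.4],"spin":0},{"xyz":[-15,-0.1,0],"spin":0},{"xyz":[-15,-0.1,0],"spin":0},{"xyz":[-15,-0.1,0],"spin":0},{"xyz":[-15,-0.1,0],"spin":0}]'
```

```text
t: 4.3
ee_pos: [446.3, -74.1, 51.3]
orientation: [2.316, 2.122, 0.006]
ft_force: [-2.5, 4.7, 6.4]
width: 1.0
```

```bash
python3 -m inch '[{"xyz":[0,0,-4],"spin":0},{"xyz":[0,0,-8],"spin":0},{"xyz":[-3,0.5,-12],"spin":-3.5},{"xyz":[-7.5,1,-13],"spin":-3.5},{"xyz":[-12,2,-13],"spin":-3.5},{"xyz":[-17,2.7,-13],"spin":-3.5},{"xyz":[-21,3.3,-13],"spin":-3.5},{"xyz":[-24.3,3.6,-13],"spin":-3.5},{"xyz":[-24.3,3.6,-13],"spin":-3.5},{"xyz":[-24.3,3.6,-13],"spin":-3.5},{"xyz":[-24.3,3.6,-13],"spin":-3.5}]' 0
python3 - <<'E'
from h import *
T=pose();im=ctrl.get_image("wrist");cv2.imwrite("pics/w1.png",im[...,::-1]);print(T)
for c in blobs(im,(3,150,80),(17,255,255),200):
    r=cv2.minAreaRect(c);print(r,cv2.contourArea(c));print(np.array([ray("wrist",p,125,T)[:2] for p in cv2.boxPoints(r)]))
E
```

```text
t: 5.4
ee_pos: [460.4, -318.3, 180.5]
orientation: [-2.249, -2.193, -0.006]
ft_force: [0.5, -0.0, -0.0]
width: 84.8
[[   0.03    1.      0.    460.43]
 [   1.     -0.03    0.   -318.33]
 [   0.      0.     -1.    180.51]
 [   0.      0.      0.      1.  ]]
((229.3202667236328, 189.0072021484375), (120.18390655517578, 3.2773797512054443), 87.70938873291016) 244.0
[[ 426.29 -253.08]
 [ 428.37 -253.05]
 [ 426.11 -335.61]
 [ 423.8  -335.65]]
((283.5, 215.0), (200.0, 25.0), 90.0) 4053.5
[[ 455.65 -245.21]
 [ 471.37 -245.62]
 [ 469.48 -390.14]
 [ 450.8  -389.64]]
```

View pics/w1.png

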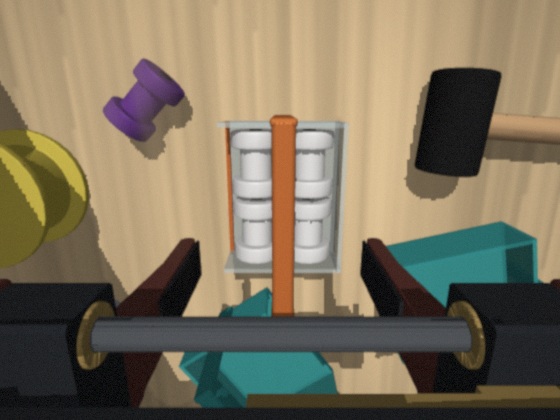

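The wrist view shows the bar at columns 271–296 centred between the jaws, with the clear tray and four white bobbins under it. The purple decoy is at (145,100), away from the tray. I'll go down and grip.

```bash
python3 -m inch '[{"xyz":[0,0.1,3],"spin":0},{"xyz":[0,0.1,6],"spin":0},{"xyz":[0,0.1,8],"spin":0},{"xyz":[0,0.1,8.4],"spin":0},{"xyz":[0,0.1,8.4],"spin":0}]' 0
python3 -m inch '[{"xyz":[0,0,0],"spin":0},{"xyz":[0,0,0],"spin":0},{"xyz":[0,0,0],"spin":0},{"xyz":[0,0,0],"spin":0},{"xyz":[0,0,0],"spin":0},{"xyz":[0,0,0],"spin":0},{"xyz":[0,0,0],"spin":0}]' 1
python3 -m inch '[{"xyz":[0,0,-0.5],"spin":0},{"xyz":[0,0,-1.5],"spin":0},{"xyz":[0,0,-3],"spin":0},{"xyz":[0,0,-3],"spin":0},{"xyz":[0,0,-3],"spin":0}]'
```

```text
t: 5.95
ee_pos: [461.7, -316.9, 96.4]
orientation: [-2.246, -2.194, -0.006]
ft_force: [-0.8, -0.4, 0.1]
width: 87.9
t: 6.65
ee_pos: [461.6, -316.9, 96.4]
orientation: [-2.246, -2.194, -0.006]
ft_force: [-0.2, -0.6, 0.6]
width: 35.1
t: 7.15
ee_pos: [461.5, -317.0, 126.8]
orientation: [-2.246, -2.194, -0.006]
ft_force: [-0.1, -0.3, -5.3]
width: 15.9
```

```bash
python3 -m inch '[{"xyz":[0,0,-3],"spin":0},{"xyz":[0,0,-6.5],"spin":0},{"xyz":[0.5,0,-10],"spin":0},{"xyz":[2,0,-12.5],"spin":0},{"xyz":[5,0.3,-13.8],"spin":0},{"xyz":[9,0.7,-13.8],"spin":-1},{"xyz":[13,1.1,-13.8],"spin":-2},{"xyz":[17,1.5,-13.8],"spin":-2.5},{"xyz":[21,1.8,-13.8],"spin":-3},{"xyz":[25,2.1,-13.8],"spin":-3.5},{"xyz":[29,2.5,-13.8],"spin":-4},{"xyz":[33,2.8,-13.8],"spin":-5},{"xyz":[37,3.2,-13.8],"spin":-5.5},{"xyz":[41,3.5,-13.8],"spin":-6},{"xyz":[45,3.9,-13.8],"spin":-7},{"xyz":[49,4.2,-13.8],"spin":-7.5},{"xyz":[53,4.6,-13.8],"spin":-8},{"xyz":[57,4.9,-13.8],"spin":-8.5},{"xyz":[60.5,5.2,-13.8],"spin":-9},{"xyz":[63,5.4,-13.8],"spin":-9.5}]'
python3 -m inch '[{"xyz":[1.5,0,0],"spin":0},{"xyz":[2.2,0,0],"spin":0},{"xyz":[2.2,0,0],"spin":0}]'
python3 - <<'E'
from h import *
T=pose();im=ctrl.get_image("wrist");s=ctrl.get_image("side");cv2.imwrite("pics/w2.png",np.hstack([im[:, :],s])[:,:,::-1]);print(T)
print(toolshift([536.8,334.8,240],T), np.degrees(np.arctan2(T[1,0],T[0,0])))
a=cv2.resize(im,(400,300));b=cv2.resize(s[150:400,130:380],(400,400));o=np.zeros((400,800,3),np.uint8);o[:300,:400]=a;o[:,400:]=b
cv2.imwrite("pics/w2.png",o[...,::-1])
E
```

```text
t: 9.15
ee_pos: [529.4, 313.2, 266.1]
orientation: [-2.055, -2.374, -0.004]
ft_force: [0.9, -0.6, -5.9]
width: 15.5
t: 9.45
ee_pos: [525.5, 334.9, 265.5]
orientation: [-2.054, -2.374, -0.002]
ft_force: [0.4, -0.6, -5.9]
width: 15.6
[[ -0.14   0.99  -0.   525.48]
 [  0.99   0.14   0.   334.92]
 [  0.    -0.    -1.   265.48]
 [  0.     0.     0.     1.  ]]
[-0.18  1.12  2.55] 98.28002462929788
```

View pics/w2.png

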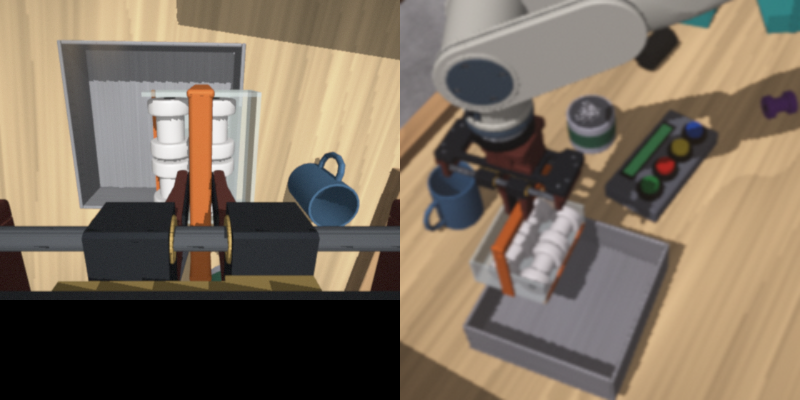

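The wrist view shows the tray level in the grip with four bobbins, its rear edge over the pan's far wall and its sides parallel to the pan. The mug at (325,190) is clear. Next I'll lower it to touch the rim.

```bash
python3 -m inch '[{"xyz":[-0.1,0.5,1.5],"spin":0.4},{"xyz":[-0.2,1.1,3.5],"spin":0.4},{"xyz":[-0.2,1.1,4.7],"spin":0.4},{"xyz":[-0.2,1.1,5.0],"spin":0.4},{"xyz":[-0.2,1.1,5.0],"spin":0.4}]'
python3 -m inch '[{"xyz":[0,0,0.2],"spin":0},{"xyz":[0,0,0.4],"spin":0},{"xyz":[0,0,0.4],"spin":0},{"xyz":[0,0,0.4],"spin":0}]'
```

```text
t: 10.05
ee_pos: [538.5, 333.5, 220.8]
orientation: [-2.066, -2.365, -0.009]
ft_force: [-11.7, -4.9, 29.0]
width: 16.0
t: 10.45
ee_pos: [539.6, 333.2, 220.7]
orientation: [-2.068, -2.364, -0.015]
ft_force: [-9.6, -4.7, 25.6]
width: 15.9
```

```bash
python3 -m inch '[{"xyz":[0,-0.6,0.1],"spin":0},{"xyz":[0,-1.2,0.3],"spin":0},{"xyz":[0,-1.9,0.7],"spin":0},{"xyz":[0,-2.5,1.0],"spin":0},{"xyz":[0,-3.1,1.3],"spin":0},{"xyz":[0,-3.1,1.3],"spin":0}]'
python3 - <<'E'
from h import *
T=pose();im=ctrl.get_image("wrist");s=ctrl.get_image("side")
a=cv2.resize(im,(400,300));b=cv2.resize(s[200:400,150:350],(400,400));o=np.zeros((400,800,3),np.uint8);o[:300,:400]=a;o[:,400:]=b
cv2.imwrite("pics/w3.png",o[...,::-1])
E
```

```text
t: 11.05
ee_pos: [509.2, 329.1, 207.5]
orientation: [2.068, 2.364, 0.017]
ft_force: [2.3, -0.2, 4.5]
width: 18.3
```

View pics/w3.png

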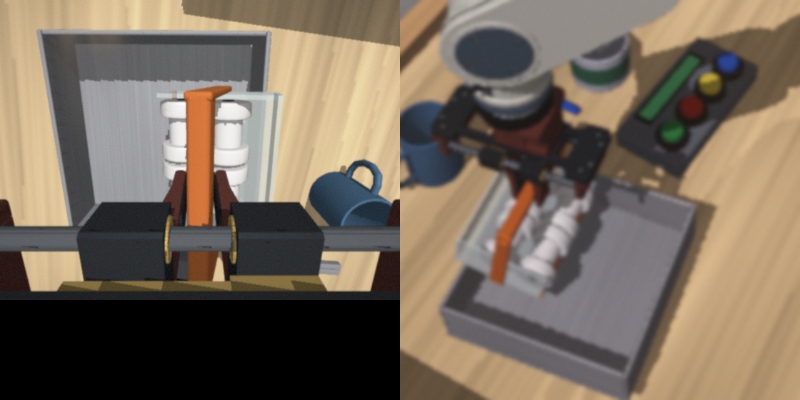

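The tray is now tilted about 15° about the rim, the bar has turned in the jaws (18.3 mm opening), and the bobbins are still in. I'll continue along the arc.

```bash
python3 -m inch '[{"xyz":[0,-0.7,0.4],"spin":0},{"xyz":[0,-1.1,0.7],"spin":0},{"xyz":[0,-1.6,1.1],"spin":0},{"xyz":[0,-2.0,1.4],"spin":0},{"xyz":[0,-2.4,1.8],"spin":0},{"xyz":[0,-2.7,2.2],"spin":0},{"xyz":[0,-3.0,2.6],"spin":0},{"xyz":[0,-3.3,3.0],"spin":0},{"xyz":[0,-3.6,3.4],"spin":0},{"xyz":[0,-3.6,3.4],"spin":0},{"xyz":[0,-3.6,3.4],"spin":0}]'
python3 - <<'E'
from h import *
T=pose();im=ctrl.get_image("wrist");s=ctrl.get_image("side")
a=cv2.resize(im,(400,300));b=cv2.resize(s[200:400,150:350],(400,400));o=np.zeros((400,800,3),np.uint8);o[:300,:400]=a;o[:,400:]=b
cv2.imwrite("pics/w4.png",o[...,::-1])
E
```

```text
t: 12.25
ee_pos: [473.4, 324.4, 172.9]
orientation: [-2.068, -2.364, -0.013]
ft_force: [-2.8, 0.2, 3.4]
width: 22.2
```

View pics/w4.png

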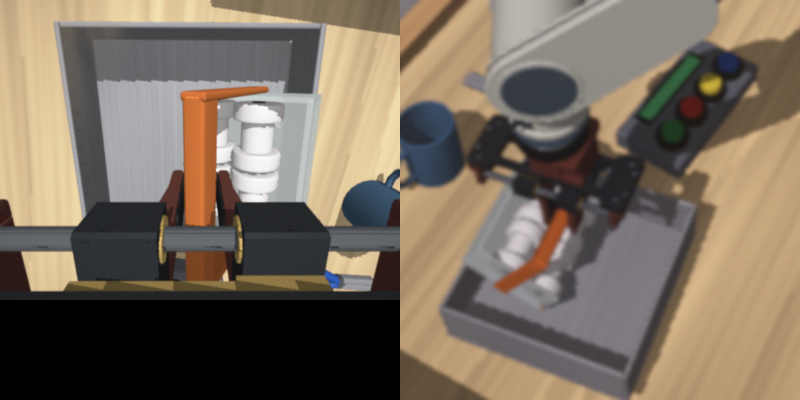

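Tilt is roughly 38–40° (estimated from the bar's position relative to the rim) and the bobbins are leaning on the lip but still in. A few degrees more should tip them.

```bash
python3 -m inch '[{"xyz":[0,-0.2,0.3],"spin":0},{"xyz":[0,-0.4,0.6],"spin":0},{"xyz":[0,-0.6,0.9],"spin":0},{"xyz":[0,-0.7,1.2],"spin":0},{"xyz":[0,-0.8,1.4],"spin":0},{"xyz":[0,-0.8,1.4],"spin":0},{"xyz":[0,-0.8,1.4],"spin":0},{"xyz":[0,-0.8,1.4],"spin":0}]'
python3 - <<'E'
from h import *
T=pose();im=ctrl.get_image("wrist");s=ctrl.get_image("side")
a=cv2.resize(im,(400,300));b=cv2.resize(s[200:400,150:350],(400,400));o=np.zeros((400,800,3),np.uint8);o[:300,:400]=a;o[:,400:]=b
cv2.imwrite("pics/w5.png",o[...,::-1])
E
```

```text
t: 13.15
ee_pos: [465.5, 323.3, 159.1]
orientation: [-2.068, -2.364, -0.013]
ft_force: [-3.2, 0.5, 3.1]
width: 22.9
```

View pics/w5.png

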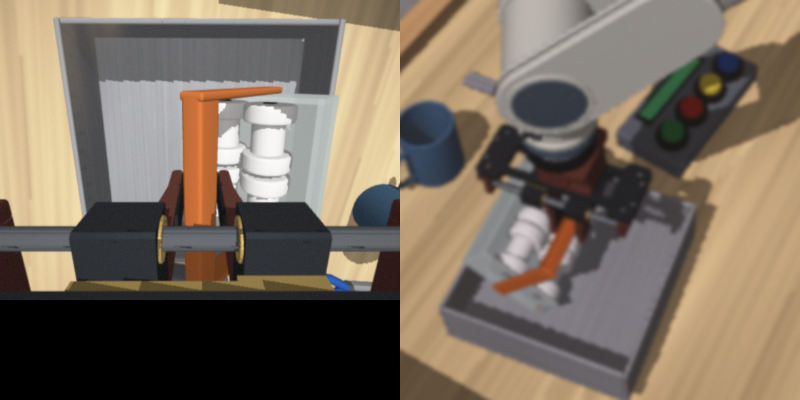

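```bash
python3 - <<'E'
from h import *
c=ctrl.camera_info("wrist");H=np.linalg.inv(c["hand_eye"]);K=c["camera_matrix"]
def pr(X,Z,Y,th,b):
    t=np.radians(th);z=Z-115;y=X*np.cos(t)-z*np.sin(t);up=X*np.sin(t)+z*np.cos(t)
    p=H@[Y,y,-b-up,1];q=K@p[:3];return q[:2]/q[2]
print("obs corner ~(472,136); bar end left ~(257,132)")
for b in (5,10):
  for th in (15,30,36,42,48): print(b,th,pr(56,52,70,th,b),"barend",pr(-8,125,83,th,b),"uprightbase",pr(0,0,83,th,b),"lip",pr(-56,9,70,th,b))
E
```

```text
obs corner ~(472,136); bar end left ~(257,132)
5 15 [400.78 120.51] barend [257.38  93.82] uprightbase [320.19  99.9 ] lip [247.66 117.28]
5 30 [431.6  121.88] barend [254.11  94.09] uprightbase [359.86  99.52] lip [286.9  117.15]
5 36 [443.44 122.57] barend [253.36  94.2 ] uprightbase [376.11  99.3 ] lip [302.59 117.18]
5 42 [454.82 123.34] barend [252.95  94.32] uprightbase [392.64  99.03] lip [318.35 117.26]
5 48 [465.56 124.21] barend [252.86  94.43] uprightbase [409.51  98.71] lip [334.24 117.38]
10 15 [403.77 120.83] barend [256.56  93.34] uprightbase [320.95  99.75] lip [247.05 117.46]
10 30 [435.77 122.28] barend [253.19  93.63] uprightbase [361.44  99.36] lip [287.01 117.33]
10 36 [448.17 123.  ] barend [252.43  93.75] uprightbase [378.07  99.13] lip [302.99 117.36]
10 42 [460.15 123.82] barend [252.01  93.87] uprightbase [395.01  98.85] lip [319.05 117.44]
10 48 [471.53 124.75] barend [251.92  94.  ] uprightbase [412.34  98.51] lip [335.24 117.56]
```

The wrist view and the opening both put the tilt near 48°, with all four bobbins still held at the lip, apparently stuck by friction between rows. I'll add a few degrees and shake gently.

```bash
python3 -m inch '[{"xyz":[0,-0.4,0.2],"spin":0},{"xyz":[0,-0.4,0.3],"spin":0},{"xyz":[0,0.5,-0.3],"spin":0},{"xyz":[0,-0.5,0.3],"spin":0},{"xyz":[0,0.5,-0.3],"spin":0},{"xyz":[0,-0.5,0.3],"spin":0},{"xyz":[0,0.5,-0.3],"spin":0},{"xyz":[0,-0.5,0.3],"spin":0},{"xyz":[0,-0.5,0.3],"spin":0},{"xyz":[0,-0.5,0.3],"spin":0}]'
python3 - <<'E'
from h import *
T=pose();im=ctrl.get_image("wrist");s=ctrl.get_image("side")
a=cv2.resize(im,(400,300));b=cv2.resize(s[200:400,150:350],(400,400),interpolation=cv2.INTER_CUBIC);o=np.zeros((400,800,3),np.uint8);o[:300,:400]=a;o[:,400:]=b
cv2.imwrite("pics/w6.png",o[...,::-1])
E
```

```text
t: 14.25
ee_pos: [461.1, 323.5, 156.7]
orientation: [2.069, 2.364, 0.018]
ft_force: [-2.3, 1.7, 8.6]
width: 23.4
```

View pics/w6.png

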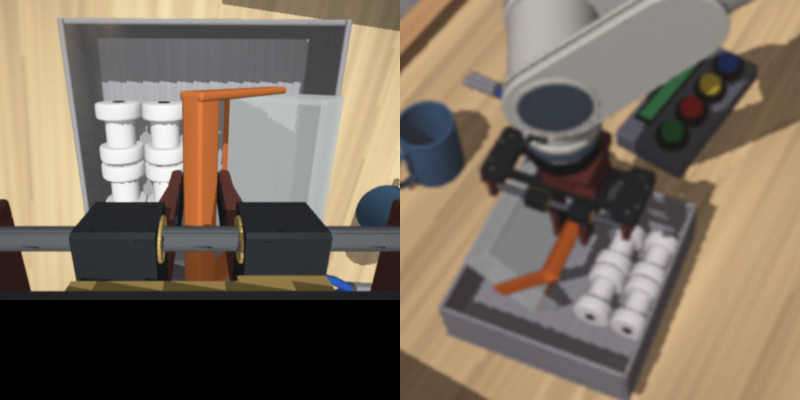

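All four bobbins now lie in the pan in two rows, at scaled wrist pixels (120,150) and (160,150), and the tray is empty. I'll lift it out slowly and check from the jaw opening whether it rights itself.

```bash
python3 -m inch '[{"xyz":[0,0,-0.6],"spin":0},{"xyz":[0,0.1,-1.5],"spin":0},{"xyz":[0,0.4,-3],"spin":0},{"xyz":[0,0.8,-4.5],"spin":0},{"xyz":[0,1.2,-6],"spin":0},{"xyz":[0,1.6,-7.5],"spin":0},{"xyz":[0,1.6,-8],"spin":0},{"xyz":[0,1.6,-8],"spin":0}]'
python3 - <<'E'
from h import *
T=pose();im=ctrl.get_image("wrist");cv2.imwrite("pics/w7.png",im[...,::-1]);print(T[:3,3])
h=cv2.cvtColor(im,cv2.COLOR_RGB2HSV)
for c in blobs(im,(3,150,80),(17,255,255),60): print(cv2.boundingRect(c),cv2.contourArea(c))
E
```

```text
t: 15.15
ee_pos: [476.7, 324.9, 237.3]
orientation: [2.069, 2.363, 0.019]
ft_force: [-0.1, 0.2, -2.0]
width: 23.5
[476.66 324.94 237.32]
(259, 353, 61, 41) 2200.5
(253, 120, 145, 197) 10174.5
```

```bash
python3 -m inch '[{"xyz":[0,1.5,0],"spin":0},{"xyz":[0,3,0.5],"spin":0},{"xyz":[0,3.6,1.5],"spin":0},{"xyz":[0,3.6,2.2],"spin":0},{"xyz":[0,3.6,2.2],"spin":0}]'
python3 -m inch '[{"xyz":[0,1,-0.2],"spin":0},{"xyz":[0,2,-0.4],"spin":0},{"xyz":[0,3,-0.7],"spin":0},{"xyz":[0,4,-0.9],"spin":0},{"xyz":[0,5,-1.1],"spin":0},{"xyz":[0,5.5,-1.1],"spin":0},{"xyz":[0,5.5,-1.1],"spin":0}]'
```

```text
t: 15.7
ee_pos: [511.0, 328.8, 212.4]
orientation: [-2.069, -2.362, -0.011]
ft_force: [-0.8, -0.5, -2.2]
width: 23.1
t: 16.4
ee_pos: [567.7, 336.4, 225.0]
orientation: [2.07, 2.363, 0.016]
ft_force: [0.8, -0.6, 5.9]
width: 21.3
```

```bash
python3 -m inch '[{"xyz":[0,1,0.1],"spin":0},{"xyz":[0,2,0.2],"spin":0},{"xyz":[0,3,0.4],"spin":0},{"xyz":[0,4,0.6],"spin":0},{"xyz":[0,5,0.9],"spin":0},{"xyz":[0,5,0.9],"spin":0},{"xyz":[0,5,0.9],"spin":0}]'
python3 - <<'E'
from h import *
T=pose();im=ctrl.get_image("wrist");cv2.imwrite("pics/w8.png",im[...,::-1]);print(T[:3,3])
for c in blobs(im,(3,150,80),(17,255,255),60): print(cv2.boundingRect(c),cv2.contourArea(c))
E
```

```text
t: 17.1
ee_pos: [617.3, 343.0, 216.3]
orientation: [2.07, 2.363, 0.016]
ft_force: [-1.5, -0.2, 1.6]
width: 16.3
[617.28 343.04 216.3 ]
(265, 353, 31, 41) 1159.5
(202, 139, 12, 144) 446.0
(262, 120, 41, 196) 6414.0
```

```bash
python3 -m inch '[{"xyz":[0,0,-2],"spin":0},{"xyz":[0,0,-4.5],"spin":0},{"xyz":[-2,-0.5,-5.5],"spin":0},{"xyz":[-6,-2.3,-5.5],"spin":1},{"xyz":[-10,-3.8,-5.5],"spin":2},{"xyz":[-14,-5.3,-5.5],"spin":3},{"xyz":[-18,-6.8,-5.5],"spin":4},{"xyz":[-22,-8.4,-5.5],"spin":5},{"xyz":[-26,-9.9,-5.5],"spin":6},{"xyz":[-30,-11.4,-5.5],"spin":7},{"xyz":[-34,-12.9,-5.5],"spin":8},{"xyz":[-38,-14.5,-5.5],"spin":9},{"xyz":[-42,-16,-5.5],"spin":9.3},{"xyz":[-46,-17.5,-5.5],"spin":9.3},{"xyz":[-50,-19,-5.5],"spin":9.3},{"xyz":[-54,-20.5,-5],"spin":9.3},{"xyz":[-58,-22,-3],"spin":9.3},{"xyz":[-61,-23.2,0],"spin":9.3},{"xyz":[-63.4,-24.1,3],"spin":9.3},{"xyz":[-63.4,-24.1,6],"spin":9.3}]'
python3 -m inch '[{"xyz":[0,0,1],"spin":0},{"xyz":[0,0,2],"spin":0},{"xyz":[0,0,2],"spin":0}]'
python3 -c "
from h import *
T=pose();print(T, toolshift([461.5,-317,120],T))"
```

```text
t: 19.15
ee_pos: [460.4, -320.0, 149.3]
orientation: [2.257, 2.183, 0.015]
ft_force: [0.3, -0.2, -2.4]
width: 16.2
t: 19.45
ee_pos: [460.0, -319.4, 128.8]
orientation: [2.257, 2.184, 0.014]
ft_force: [-0.3, -0.8, -2.5]
width: 15.6
[[   0.03    1.      0.01  460.04]
 [   1.     -0.03    0.01 -319.4 ]
 [   0.01    0.01   -1.    128.85]
 [   0.      0.      0.      1.  ]] [0.24 0.13 0.89]
```

```bash
python3 -m inch '[{"xyz":[0.2,0.1,1],"spin":0},{"xyz":[0.2,0.1,1.7],"spin":0},{"xyz":[0.2,0.1,2],"spin":0},{"xyz":[0.2,0.1,2],"spin":0}]'
python3 -m inch '[{"xyz":[0,0,0.2],"spin":0},{"xyz":[0,0,0.4],"spin":0},{"xyz":[0,0,0.4],"spin":0}]'
```

```text
t: 19.85
ee_pos: [461.2, -317.0, 108.6]
orientation: [2.257, 2.185, 0.014]
ft_force: [0.4, -0.3, -2.0]
width: 15.7
t: 20.15
ee_pos: [461.2, -316.9, 104.5]
orientation: [2.257, 2.185, 0.014]
ft_force: [-0.3, -0.2, -2.8]
width: 15.9
```

```bash
python3 -m inch '[{"xyz":[0,0,0.2],"spin":0},{"xyz":[0,0,0.3],"spin":0},{"xyz":[0,0,0.3],"spin":0}]'
python3 -m inch '[{"xyz":[0,0,0.2],"spin":0},{"xyz":[0,0,0.3],"spin":0},{"xyz":[0,0,0.3],"spin":0}]'
python3 -m inch '[{"xyz":[0,0,0.2],"spin":0},{"xyz":[0,0,0.3],"spin":0},{"xyz":[0,0,0.3],"spin":0}]'
```

```text
t: 20.45
ee_pos: [462.0, -317.0, 102.7]
orientation: [2.256, 2.184, 0.015]
ft_force: [1.9, 3.6, 7.3]
width: 16.0
t: 20.75
ee_pos: [462.0, -317.0, 102.6]
orientation: [2.256, 2.184, 0.015]
ft_force: [-8.2, 6.0, 28.7]
width: 16.0
t: 21.05
ee_pos: [462.0, -317.0, 102.6]
orientation: [2.256, 2.184, 0.015]
ft_force: [-8.1, 6.0, 27.8]
width: 15.5
```

```bash
python3 -m inch '[{"xyz":[0,0,-0.1],"spin":0},{"xyz":[0,0,-0.1],"spin":0},{"xyz":[0,0,-0.1],"spin":0},{"xyz":[0,0,-0.1],"spin":0},{"xyz":[0,0,-0.1],"spin":0},{"xyz":[0,0,-0.1],"spin":0},{"xyz":[0,0,-0.1],"spin":0},{"xyz":[0,0,-0.1],"spin":0},{"xyz":[0,0,-2],"spin":0},{"xyz":[0,0,-5],"spin":0},{"xyz":[0,0,-8],"spin":0},{"xyz":[0,0,-8],"spin":0}]' 0
python3 - <<'E'
from h import *
T=pose();im=ctrl.get_image("wrist");s=ctrl.get_image("side");t=ctrl.get_image("top")
a=cv2.resize(im,(400,300));b=cv2.resize(s[130:230,290:390],(300,300),interpolation=cv2.INTER_CUBIC);o=np.zeros((600,800,3),np.uint8);o[:300,:400]=a;o[:300,400:700]=b
o[300:,:400]=cv2.resize(t[150:300,60:260],(400,300));cv2.imwrite("pics/w9.png",o[...,::-1])
print(T,toolshift([450.3,-25.5,90],T))
for c in blobs(im,(3,150,80),(17,255,255),60): r=cv2.boundingRect(c);print(r,ray("wrist",(r[0]+r[2]/2,r[1]+r[3]/2),9,T))
E
```

```text
t: 22.25
ee_pos: [463.5, -319.0, 186.4]
orientation: [2.251, 2.179, 0.017]
ft_force: [-0.2, -0.7, -0.1]
width: 88.0
[[   0.03    1.      0.01  463.46]
 [   1.     -0.03    0.   -318.96]
 [   0.      0.01   -1.    186.42]
 [   0.      0.      0.      1.  ]] [29.27 -2.4   9.66]
(221, 128, 8, 120) [ 407.21 -319.92    9.  ]
(264, 115, 26, 201) [ 460.15 -351.94    9.  ]
```

View pics/w9.png

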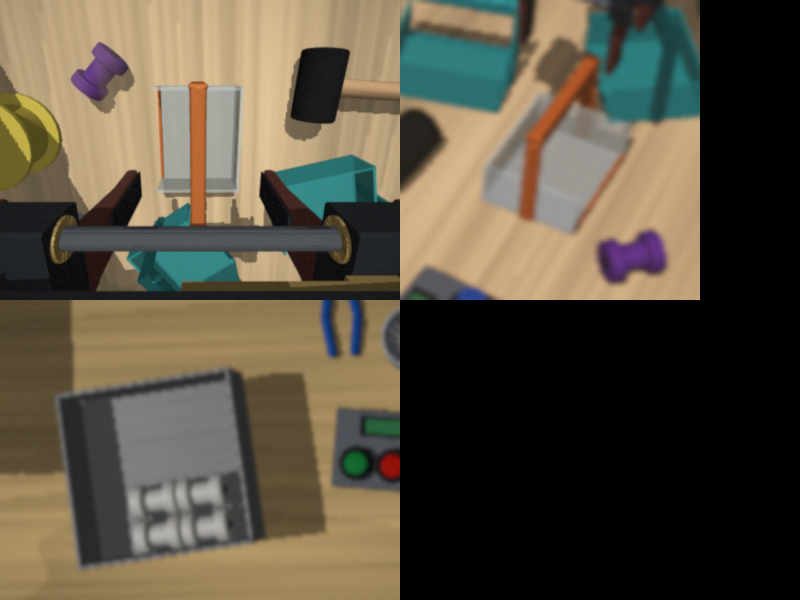

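The tray stands upright and empty, with its lip back at x≈407, and four bobbins lie in the pan. Yellow key next.

```bash
python3 -m inch '[{"xyz":[4,-0.3,0],"spin":0},{"xyz":[8,-0.6,0],"spin":0},{"xyz":[12,-1,0],"spin":0},{"xyz":[16,-1.3,0],"spin":0},{"xyz":[20,-1.6,0],"spin":0},{"xyz":[24,-2,0],"spin":0},{"xyz":[28,-2.3,0],"spin":2},{"xyz":[29.3,-2.4,0],"spin":3.5},{"xyz":[29.3,-2.4,3],"spin":3.5},{"xyz":[29.3,-2.4,7],"spin":3.5},{"xyz":[29.3,-2.4,9.5],"spin":3.5},{"xyz":[29.3,-2.4,9.5],"spin":3.5},{"xyz":[29.3,-2.4,9.5],"spin":3.5}]' 1
python3 -c "
from h import *
T=pose();print(T,toolshift([450.3,-25.7,51.3],T))"
```

```text
t: 23.7
ee_pos: [446.3, -23.0, 87.9]
orientation: [-2.322, -2.115, -0.012]
ft_force: [0.7, -0.1, 0.2]
width: 0.6
[[  0.09   1.     0.   446.35]
 [  1.    -0.09   0.01 -22.97]
 [  0.01   0.    -1.    87.92]
 [  0.     0.     0.     1.  ]] [-0.26  0.4   3.66]
```

```bash
python3 -m inch '[{"xyz":[-0.3,0.4,0.5],"spin":0},{"xyz":[-0.3,0.4,1.8],"spin":0},{"xyz":[-0.3,0.4,2.8],"spin":0},{"xyz":[-0.3,0.4,3.3],"spin":0},{"xyz":[-0.3,0.4,3.65],"spin":0},{"xyz":[-0.3,0.4,3.7],"spin":0},{"xyz":[-0.3,0.4,3.7],"spin":0},{"xyz":[-0.3,0.4,3.7],"spin":0}]'
python3 -m inch '[{"xyz":[0,0,-1.5],"spin":0},{"xyz":[0,0,-5],"spin":0},{"xyz":[0,0,-10],"spin":0},{"xyz":[0,0,-14],"spin":0},{"xyz":[0,0,-15],"spin":0},{"xyz":[0,0,-15],"spin":0},{"xyz":[0,0,-15],"spin":0}]'
python3 - <<'E'
from h import *
t=ctrl.get_image("top");s=ctrl.get_image("side");cv2.imwrite("pics/end.png",np.vstack([cv2.resize(t,(400,300)),cv2.resize(s,(400,300))])[...,::-1])
E
```

```text
t: 24.5
ee_pos: [451.0, -26.4, 51.5]
orientation: [2.322, 2.115, 0.013]
ft_force: [0.1, -2.5, 5.9]
width: 0.3
t: 25.2
ee_pos: [449.1, -27.0, 200.4]
orientation: [-2.322, -2.115, -0.011]
ft_force: [-0.6, -0.7, 0.1]
width: 0.5
```

View pics/end.png

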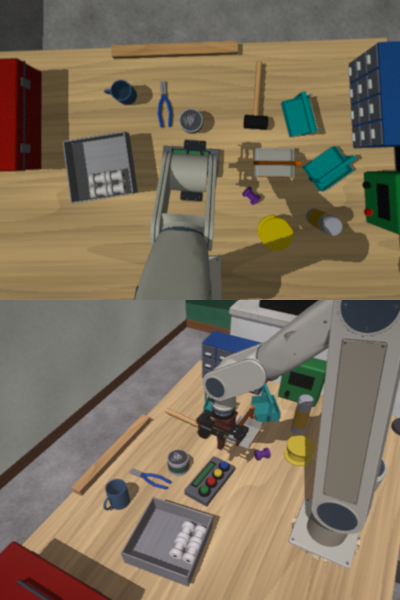

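The final views show four bobbins in the pan at (105,183), the tray upright at (275,162), the bystanders where they were, and the arm clear. Handing in.

```bash
python3 -c "
from workcell import ctrl
ctrl.close_job();print(ctrl.get_obs()['t'])"
```

```text
the job is handed in; nothing more can be done
the job is handed in; nothing more can be done
```

The whole job was carried out and handed in at about 25 s of robot time; no verdict is reported, so success rests on my own checks.

**What I did:**
- **Keys:** I pressed green, then blue before the pour, and yellow last. The upward force at the tool was about 6 N each time, with the fingertips at 51.3–51.5 mm, which means fully down. Red was not touched.
- **Pour:** The tool could not tilt, so I turned the tray in the jaws by bearing its rear underside on the pan's far rim. At the estimated 48° the insulators still stuck, although 40 to 45° was expected. A few more degrees and a small shake rolled all four into the pan, and the fingers did not come near them.
- **Tray:** I righted it against the same rim and set it back, empty, at its old place on the bench.

**Last checks:**
- The final pictures show four insulators side by side in the pan, the tray upright, the bystanders where they were and the arm clear. The arm hid part of the keypad from above.
- The tray's lip measured at x ≈ 407 mm, which puts its middle within about 2 mm of where it started.
- The force on the tool was near zero after the last lift.

**What was off:** The bar was still closing in the jaws when I lifted, so it sat a few millimetres lower in the grip than planned. Force on the tool reached about 29 N while the tray was pressed on the rim and on the bench, well under the 120 N limit.

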